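Shift the paint mixer's gear lever through its gate

TASK

Put the gear lever of the paint mixer's gear unit fully home in the slot marked by the green disc: push its knob with the fingertips out of the middle slot, across the neutral channel and into the green slot, then leave it there. Only push the lever, never take it between the fingers, and do not put it into a slot of another colour on the way. Leave the loose things on the bench where they are.

Things in the scene. Friction and masses are not known exactly. Their poses are not given: they have to be found in the camera images.
- gear_unit: Blue gear unit fixed to the bench, foot 124 (x) by 112 (y) mm; its top is the bright gate plate, 85 mm up. Grey motor out to y = +110 mm, shaft to y = -79 mm, both under 75 mm high. Origin: centre of underside; x to the far side, y left, z up; yaw within 0.4 rad. Hinges of the lever: 5 mm above the origin.
- gate_centre (a point): Centre of the gate, on top of the plate; axes as gear_unit. Gate: a neutral channel along y (y -35 to +35 mm) crossed by three slots along x at y = -28, 0, +28 mm, each x -32 to +32 mm, making six slot ends. Channel and slots are 14 mm wide, the stem 9 mm thick. The islands between the slots have round ends (radius 7 mm) that guide the stem.
- lever_fore (a joint): Lever tilt along the slots, rad: 0 = neutral channel (stem clear of the slots within about 0.03), positive = knob to the gear unit's +x; stops at +-0.31. Starts in the middle slot at any value. Friction of about 1.5 N at the knob, no spring: the lever stays where it is left.
- lever_side (a joint): Lever tilt along the neutral channel, rad: 0 = middle slot, positive = knob to the gear unit's +y; stops at +-0.36, where it stands at an outer slot (within about 0.03 it can enter). Changes only while in neutral. Friction as lever_fore.
- knob (a point): Middle of the black pear-shaped knob, 145 mm from the hinges; 25 mm thick low, 31 mm high up, from 29 mm below to 26 mm above this point; bare stem below. z runs up the lever. At tilts s (side), f (fore) it is at x = 145 sin f, y = 145 sin s cos f, z = 5 + 145 cos s cos f mm in gear_unit's frame.
- stem_at_gate (a point): Point on the lever's axis about where it passes through the gate, 80 mm from the hinges.
- green_disc: Green disc, 16 mm across, 2 mm thick, on the gate plate just beyond the slot end it marks: one of the four ends of the two outer slots, at x = +-43, y = +-28 mm of gear_unit, differing each time. Origin: centre of its underside.
- red_disc: Red disc, as the green one, at another of the four outer slot ends.
- yellow_disc: Yellow disc, as the green one, at another of the four outer slot ends.
- blue_disc: Blue disc, as the green one, at another of the four outer slot ends.
- hardener_tin: Bystander: white tin, 74 mm across, 132 mm tall. Origin: centre of its underside.
- brush: Bystander: flat brush with wooden handle, 46x208x14 mm, lying. Origin: centre of its underside.
- dropper_bottle: Bystander: brown dropper bottle, 37 mm across, 117 mm tall. Origin: centre of its underside.
- sample_cup: Bystander: clear plastic cup, 60 mm across, 55 mm tall. Origin: centre of its underside.
- screwdriver: Bystander: screwdriver with red handle, 27x188x25 mm, lying. Origin: centre of its underside.
- gun_nut: Bystander: brass-coloured nut, 27x31x13 mm, lying beside the gear unit. Origin: centre of its underside.
- blue_carton: Blue carton hanging askew from the shelf over the back right of the bench; it takes up x = 0.56 to 0.72, y = -0.08 to 0.16, z = 0.27 to 0.53 m (world) and never moves. Keep the arm and the gripper clear of it. Origin: inside this space, near its bottom.

How it is judged:
By the outcome, as a careful person would: the job done as asked, in the order asked, and still so for the second after the job is handed in, with the robot touching nothing.
It also fails if it takes over 61 s, if anything falls off the work surface, if the arm or the gripper's body presses on something with over 40 N, if the wrist force passes 120 N, or if a joint passes its speed limit or range.

ROBOT

A 7-joint arm with a two-finger parallel gripper is mounted at the origin on a cart in front of the work surface, level with it; the furniture and walls round the work are solid. World frame = base frame: x ahead of the robot, y to its left, z up, the work surface at z = 0. Lengths are in m, angles in rad, forces in N, time in s.
With the tool pointing down it reaches from about 0.4 to 0.85 m from the base axis. Payload 10.4 kg.
Tool frame: the origin (TCP) lies between the finger pads; the fingertips stand 22 mm ahead of it and the grasp point (between the pads) lies 3 mm ahead of it; z points along the fingers, y is the line along which they close (so a half turn about z gives the same grasp; the last joint's range is limited). The gripper opens to 85 mm and grips with 20 to 120 N. Pads are 22 mm wide; open, the fingers measure 114 mm over their backs; the gripper's body (76 mm by 85 mm) begins 54 mm behind the grasp point. The pads swing forward as they close: fully open they stand 13 mm farther back than shut.
Start: joints at [-1.311, 0.332, -0.065, 1.46, 0.022, 1.35, -0.088], TCP at [0.174, 0.6, 0.253] pointing down, gripper open.
Joint ranges: [-2.6, 2.6], [-0.5, 2.12], [-1.47, 1.34], [0.16, 2.42], [-1.27, 4.41], [0.06, 2.06], [-2.6, 2.6]. Speed limits (rad/s): [2.22, 2.22, 2.79, 2.79, 3.14, 3.14, 3.14].

INTERFACE

Orientations are given as a unit quaternion [x, y, z, w].
In Python, from workcell import manip, camera, ticket, boxes_of, outline_of gives the robot as it stands.
- The arm moves only by the tool carry_out, never from a script. Its argument "deltas" is a list of rows, each a list of 5 numbers: the shift along the tool's x, y, z as a fraction of full scale, then the turn about the tool's z as a fraction of full scale, then the opening, from -1 (shut) to 1 (fully open), so that 0 is half open. In form: [[tx, ty, tz, spin, gripper], ...]. A call has 1 to 20 rows; each row is the pose to reach, as a shift and turn from the pose commanded when the call began, along the tool's axes at that moment; what a row does not reach only later rows make up. Full scale, the value 1, is 150 mm for a shift and 30 degrees for a turn. A row lasts 1/8 s, in which the tool goes at most 62.5 mm and 10.7 degrees, less where a joint would pass 70% of its speed; a pose out of reach is approached as far as the arm can. A call with a number of a shift or a turn outside -1 to 1 is refused whole. A call with a gripper value outside its range is refused whole. The fingers move at their own pace and stop on an object; "force" is the grip in N (left out, the last holds). Time passes only in rows, so rows that repeat a pose let the fingers close. It gives the time, the measured TCP pose, the force, the opening and the grip force at its end, in the units of the state.
- manip.get_obs(): the state, without advancing time (a new reading comes with each control period).
- camera(name): name is "scene" or "top"; returns a dict with "img" (400x640x3 uint8, red, green, blue), "depth" (400x640 float32, m along the optical axis (not along the pixel's ray), 0 where there is no reading), "vertical_fov" (degrees; the focal length in pixels is half the picture's height over the tangent of half this angle, whatever the lens; pixels are square), "cx", "cy" (the principal point, pixels), "k1" (the pictures are not rectified: a ray, as slopes to the right and down, at radius r is drawn at 1 + k1 r^2 times it, then the intrinsics apply), "R" (3x3) and "t" (3): a world point X has camera coordinates R X + t. Camera axes: x right, y down, z forward; pixel columns grow to the right and rows downward; lengths in m; the calibration is good to about 2 mm. A picture is of the moment at which its call begins.
- ticket.hand_in(): hands the job in; it is judged then, once.
Trained networks look in a picture, given as the dict that the camera call returned (one of the last four; its "shot" number tells which), for a name from the list of things; names that differ only in an ending like _2 or _b are one class to them, and where a whole thing is asked for, a point or a joint stands for the part that bears it (a point fixed in the world has none). Each returns a list of dicts, best first, with "conf" (0 to 1); they miss things now and then, are a little off and sometimes report something else, mostly with a low value. They report only what shows in the picture. A call takes as long as a camera call.
- boxes_of(query, picture): "position" ([x, y, z] in m, in world coordinates, good to about 4 mm: the middle of the surface that is visible of it).
- outline_of(query, picture): "region" (400x640 bool, what is visible of it).
The state is a dict: "clock": time; "joint_pos": joint angles; "joint_velocities": joint speeds; "tau": joint torques, N m; "position": TCP position; "ee_rot": TCP orientation; "ft_force": force on the tool from outside, world axes, zero at the start; "torque": the same for the moment, N m; "grip_width": opening from 0.0 (shut) to 1.0 (fully open); "grasp_force": force on a finger pad.
Only numpy, scipy, OpenCV 4.12 (cv2) and the standard library are available. Lean on these libraries where they do the work, as an engineer would, in place of code of your own. Each camera call takes 0.05 s, during which the arm holds its last target. There are 200 camera calls.

## Working session

There is one attempt and no reset: what is moved stays moved. The work goes in short steps, Python scripts to look and compute and a tool call to move; the robot and the scene stay as the last step left them, time stands still between calls to the robot, and variables do not carry over. Pictures are saved under pics/ and viewed, at most 10 in all, crops included, and the job is handed in when it is done.

Besides the shell and the picture viewer there is one more tool, called after ">>>" in YAML: its name, and indented under it one key for each argument. carry_out: Moves the arm, as the interface text tells. Its arguments: {"type":"object","properties":{"deltas":{"type":"array","items":{"type":"array","items":{"type":"number"}}},"force":{"type":"number"}},"required":["deltas"]}

```bash
mkdir -p pics
cat > h.py <<'E'
import numpy as np, cv2
from workcell import manip, camera, ticket, boxes_of, outline_of
def K(p):
    f=200/np.tan(np.radians(p["vertical_fov"])/2); return f
def world(p,mask):
    v,u=np.nonzero(mask&(p["depth"]>0)); f=K(p)
    xd=(u-p["cx"])/f; yd=(v-p["cy"])/f; x,y=xd.copy(),yd.copy()
    for _ in range(8):
        s=1+p["k1"]*(x*x+y*y); x,y=xd/s,yd/s
    z=p["depth"][v,u]; C=np.stack([x*z,y*z,z],1)
    return (C-p["t"])@p["R"]
def proj(p,X):
    c=p["R"]@np.array(X)+p["t"]; a=c[:2]/c[2]; a=a*(1+p["k1"]*(a@a)); return a*K(p)+[p["cx"],p["cy"]]
def save(p,n): cv2.imwrite("pics/"+n,p["img"][:,:,::-1])
E
python3 - <<'E'
from h import *
o=manip.get_obs(); print(o["clock"],o["position"],o["ee_rot"])
for n in("top","scene"):
    p=camera(n); save(p,n+"0.png"); print(n,(-p["R"].T@p["t"]).round(3))
    for q in("gear_unit","knob","green_disc","red_disc","yellow_disc","blue_disc","hardener_tin","dropper_bottle","sample_cup","gun_nut"):
        b=boxes_of(q,p); print(q,[(np.round(x["position"],3).tolist(),round(x["conf"],2)) for x in b[:2]])
E
```

```text
0.0 [0.17431443 0.59981566 0.25249754] [ 1.40936787e-01  9.90018319e-01 -7.37745208e-04 -7.76192152e-05]
top [0.336 0.23  1.516]
gear_unit [([0.452, 0.29, 0.068], 0.68), ([0.595, 0.003, 0.02], 0.47)]
knob [([0.47, 0.282, 0.167], 0.66), ([0.386, -0.003, 0.012], 0.21)]
green_disc []
red_disc []
yellow_disc []
blue_disc []
hardener_tin [([0.427, 0.567, 0.133], 0.83)]
dropper_bottle [([0.475, -0.094, 0.061], 0.71)]
sample_cup [([0.383, -0.007, 0.016], 0.62)]
gun_nut []
scene [0.071 1.095 0.954]
gear_unit [([0.442, 0.318, 0.066], 0.83)]
knob [([0.467, 0.289, 0.154], 0.54)]
green_disc [([0.468, 0.284, 0.151], 0.68), ([0.59, 0.016, 0.021], 0.44)]
red_disc []
yellow_disc []
blue_disc []
hardener_tin [([0.421, 0.596, 0.112], 0.79)]
dropper_bottle [([0.478, -0.085, 0.065], 0.51), ([0.552, 0.558, 0.014], 0.38)]
sample_cup []
gun_nut []
```

Run:
```python
from h import *
p=camera("top"); q=camera("scene")
np.set_printoptions(suppress=True)
def crop(p,n):
    u,v=proj(p,[.45,.285,.09]).astype(int); r=60 
    c=p["img"][max(0,v-r):v+r,max(0,u-r):u+r]; print(n,u-r,v-r,u,v)
    return cv2.resize(c[:,:,::-1],(400,400),interpolation=cv2.INTER_CUBIC)
cv2.imwrite("pics/crops.png",np.hstack([crop(p,"t"),crop(q,"s")]))
for n,p in(("top",p),("scene",q)):
    W=world(p,np.ones((400,640),bool)); D=p["depth"]>0
    rgb=p["img"][D]; hsv=cv2.cvtColor(p["img"],cv2.COLOR_RGB2HSV)[D].astype(int)
    near=(abs(W[:,0]-.45)<.09)&(abs(W[:,1]-.285)<.09)
    pl=near&(W[:,2]>.08)&(W[:,2]<.092)
    print(n,"plate",pl.sum(),np.median(W[pl],0))
    r=cv2.minAreaRect((W[pl&(hsv[:,1]<60)][:,:2]*1000).astype(np.float32)); print(r)
    for c,lo,hi in(("red",-1,8),("yellow",20,35),("green",45,80),("blue",95,125)):
        m=pl&(hsv[:,1]>110)&(hsv[:,0]>lo)&(hsv[:,0]<hi)&(hsv[:,2]>60); print(c,m.sum(),np.median(W[m],0) if m.any() else "")
    k=near&(W[:,2]>.12); print("knob",k.sum(),np.median(W[k],0),W[k].min(0),W[k].max(0))
```

```text
t 254 169 314 229
s 280 184 340 244
top plate 909 [0.44474103 0.27634532 0.08507683]
((454.98651123046875, 278.87481689453125), (116.17561340332031, 99.9236831665039), 6.989155292510986)
red 13 [0.41646125 0.24556297 0.0874883 ]
yellow 10 [0.40785736 0.30023784 0.08651437]
green 8 [0.49248936 0.3111525  0.08521045]
blue 14 [0.49981143 0.25476264 0.08668781]
knob 116 [0.47529793 0.28204549 0.16874361] [0.46117785 0.26664817 0.12973112] [0.49286794 0.2960032  0.1810953 ]
scene plate 870 [0.44605207 0.28716307 0.084906  ]
((453.89208984375, 279.1092224121094), (117.41132354736328, 105.18292236328125), 7.30311393737793)
red 13 [0.4126676  0.2464678  0.08655712]
yellow 10 [0.40537569 0.30069557 0.08646763]
green 11 [0.49149744 0.31328884 0.08815993]
blue 10 [0.50019733 0.25820613 0.08688987]
knob 196 [0.47040991 0.29009224 0.157709  ] [0.458821   0.27088002 0.12278345] [0.48922182 0.29818256 0.17829949]
```

View pics/crops.png

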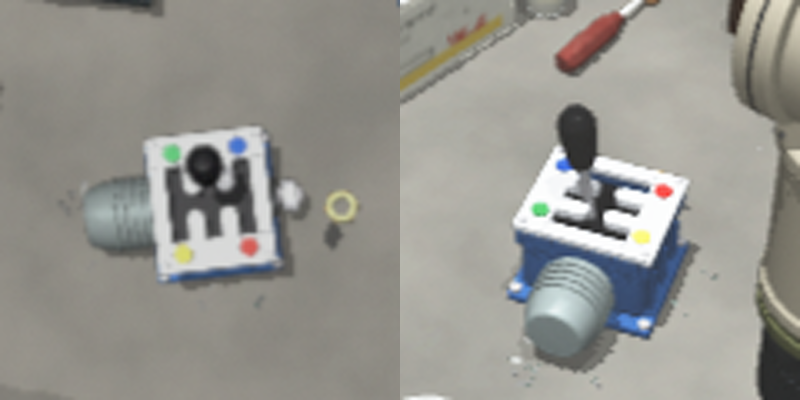

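View pics/scene0.png

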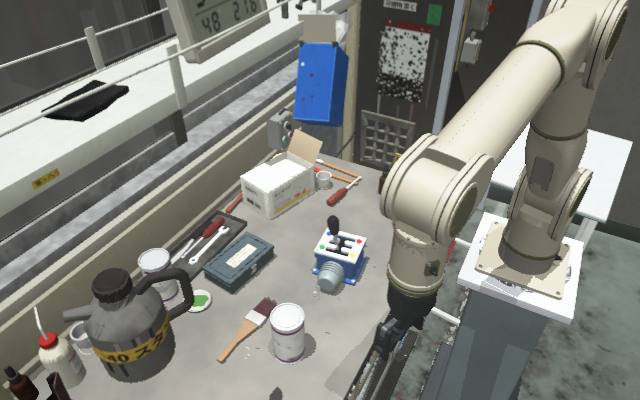

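View pics/top0.png

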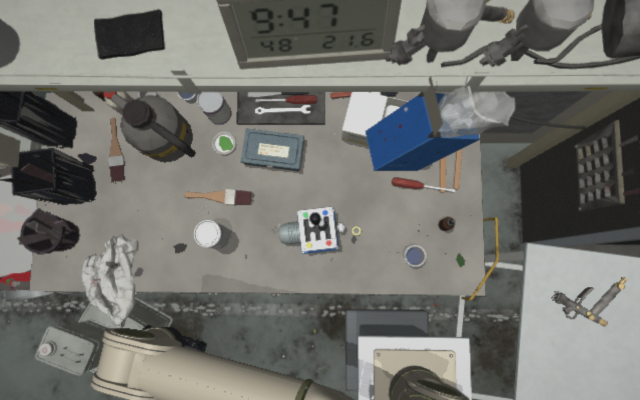

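The unit is centred near (0.4535, 0.279) with a yaw of about 0.13. In the top view, green (crop 172,153) is at the unit's +x,+y end, blue at +x,-y, red at -x,-y and yellow at -x,+y. The knob leans to +x in the middle slot. The gripper should go to the knob's far (+x) side, shut and turned to match the unit's yaw.

```bash
cat >> h.py <<'E'
from scipy.spatial.transform import Rotation as Ro
C=np.array([.4535,.2788,0]); YAW=.13
U=Ro.from_euler('z',YAW).as_matrix()
def plan(*pts):
    """tool-axis fractions to unit-frame points (mm, z = world TCP height mm)"""
    o=manip.get_obs(); T=Ro.from_quat(o["ee_rot"]).as_matrix()
    ang=np.degrees(np.arctan2(T[1,1],T[0,1])); s=-((90+np.degrees(YAW))-ang)/30
    print("clock",round(o["clock"],2),"unit pos",((U.T@(o["position"]-C))*1000).round(1),"spin",round(s,3),"F",np.round(o["ft_force"],1),"Fu",(U.T@o["ft_force"]).round(1))
    for q in pts:
        w=C+U@(np.array(q)/1000); print(q,w.round(3),((T.T@(w-o["position"]))/.15).round(3))
E
python3 -c "
from h import *
plan((75,0,250),(75,0,145))"
```

```text
clock 1.2 unit pos [-235.1  354.9  253.3] spin -0.788 F [ 0.2  0.1 -0.1] Fu [ 0.2  0.1 -0.1]
(75, 0, 250) [0.528 0.289 0.25 ] [-2.843 -1.338  0.022]
(75, 0, 145) [0.528 0.289 0.145] [-2.843 -1.338  0.722]
```

>>> carry_out:
  deltas:
    - [-0.33, -0.16, 0, -0.26, -1]
    - [-0.66, -0.32, 0, -0.52, -1]
    - [-1, -0.47, 0, -0.79, -1]
    - [-1, -0.47, 0, -0.79, -1]
    - [-1, -0.47, 0, -0.79, -1]

```text
clock: 1.82
position: [0.2984, 0.4909, 0.2535]
ee_rot: [-0.065, 0.998, 0.0, -0.0]
ft_force: [0.7, 0.4, 0.2]
grip_width: -0.001
grasp_force: 0.0
```

```bash
python3 -c "
from h import *
plan((75,0,250),(75,0,145))"
```

```text
clock 1.82 unit pos [-126.2  230.4  253.5] spin -0.001 F [0.7 0.4 0.2] Fu [0.7 0.3 0.2]
(75, 0, 250) [0.528 0.289 0.25 ] [-1.342 -1.536  0.022]
(75, 0, 145) [0.528 0.289 0.145] [-1.342 -1.536  0.722]
```

>>> carry_out:
  deltas:
    - [-0.35, -0.4, 0, 0, -1]
    - [-0.7, -0.75, 0, 0, -1]
    - [-1, -1, 0, 0, -1]
    - [-1, -1, 0, 0, -1]
    - [-1, -1, 0, 0, -1]

```text
clock: 2.45
position: [0.4678, 0.3612, 0.253]
ee_rot: [-0.064, 0.998, -0.0, 0.0]
ft_force: [-1.1, 0.2, 0.2]
grip_width: 0.001
grasp_force: 0.0
```

>>> carry_out:
  deltas:
    - [-0.34, -0.3, 0, 0, -1]
    - [-0.34, -0.536, 0.02, 0, -1]
    - [-0.34, -0.536, 0.02, 0, -1]
    - [-0.34, -0.536, 0.02, 0, -1]

```text
clock: 2.95
position: [0.5266, 0.2911, 0.2503]
ee_rot: [-0.067, 0.998, 0.001, -0.0]
ft_force: [-0.3, -0.4, 0.6]
grip_width: -0.001
grasp_force: 0.0
```

Run:
```python
from h import *
plan((75,0,145))
p=camera("top"); q=camera("scene")
def crop(p):
    u,v=proj(p,[.47,.285,.15]).astype(int); r=60 
    return cv2.resize(p["img"][v-r:v+r,u-r:u+r,::-1],(400,400),interpolation=cv2.INTER_CUBIC)
cv2.imwrite("pics/c1.png",np.hstack([crop(p),crop(q)]))
W=world(q,np.ones((400,640),bool)); V=(W-C)@U*1000
m=(abs(V[:,0]-75)<45)&(abs(V[:,1])<45)&(V[:,2]>185)&(V[:,2]<400)
for a in range(200,300,10):
    k=m&(abs(V[:,2]-a)<5)
    if k.any(): print(a,k.sum(),V[k].min(0).round(),V[k].max(0).round())
```

```text
clock 2.95 unit pos [ 74.1   2.7 250.3] spin 0.007 F [-0.3 -0.4  0.6] Fu [-0.3 -0.3  0.6]
(75, 0, 145) [0.528 0.289 0.145] [-0.006 -0.019  0.702]
230 9 [ 64.   4. 229.] [ 81.  12. 235.]
240 26 [ 63.  -3. 236.] [ 81.  17. 245.]
250 34 [ 63.  -7. 246.] [ 81.  19. 255.]
260 24 [ 63.  -4. 255.] [ 81.  17. 263.]
270 14 [ 61. -10. 266.] [ 78.  17. 275.]
280 53 [ 60. -31. 275.] [ 86.  40. 285.]
290 28 [ 58. -38. 285.] [ 83.  44. 295.]
```

View pics/c1.png

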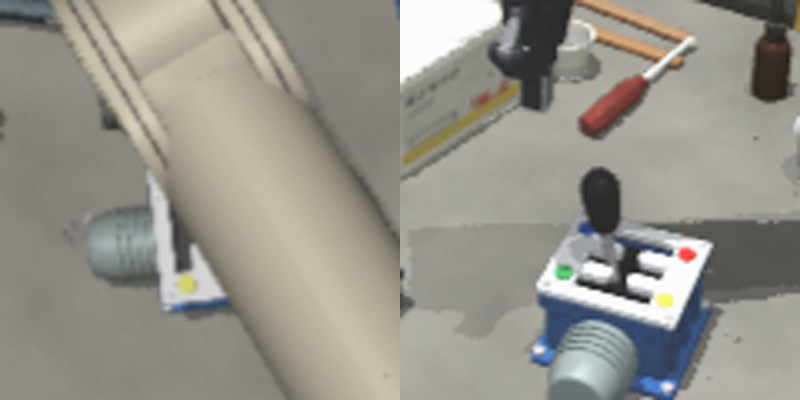

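The scene view shows the gripper shut at the crop's upper centre (535,60), clear of the knob at (600,200); the top view is blocked by the arm. The fingertips reach z≈228, so they stand 22 mm ahead of the TCP. I'll work at TCP height 153 mm, which keeps the finger linkage above the knob's top.

>>> carry_out:
  deltas:
    - [0, -0.01, 0.3, 0, -1]
    - [0, -0.018, 0.6, 0, -1]
    - [0, -0.018, 0.645, 0, -1]
    - [0.1, -0.018, 0.645, 0, -1]
    - [0.17, -0.018, 0.645, 0, -1]
    - [0.23, -0.018, 0.645, 0, -1]
    - [0.26, -0.018, 0.645, 0, -1]
    - [0.29, -0.018, 0.645, 0, -1]
    - [0.29, -0.018, 0.645, 0, -1]

```text
clock: 4.18
position: [0.4852, 0.2801, 0.1537]
ee_rot: [-0.065, 0.998, 0.0, -0.0]
ft_force: [1.4, 0.8, 0.4]
grip_width: -0.004
grasp_force: 0.5
```

```bash
cat >> h.py <<'E'
def lever(n=None):
    p=camera("scene"); W=world(p,np.ones((400,640),bool)); V=(W-C)@U*1000
    c=p["img"][p["depth"]>0].astype(int)
    a=[(np.round(b["position"],3),((U.T@(np.array(b["position"])-C))*1000).round(1),round(b["conf"],2)) for b in boxes_of("knob",p)[:1]]
    print("box",a)
    u,v=proj(p,[.47,.285,.13]).astype(int); r=50
    if n: cv2.imwrite("pics/"+n,cv2.resize(p["img"][v-r:v+r,u-r:u+r,::-1],(500,500),interpolation=cv2.INTER_CUBIC))
    for o in outline_of("knob",p)[:1]:
        X=(world(p,o["region"])-C)@U*1000; X=X[(X[:,2]>95)&(abs(X[:,0])<80)&(abs(X[:,1])<90)]; print("knob px",len(X),"conf",round(o["conf"],2),np.median(X,0).round(1),X.min(0).round(),X.max(0).round())
E
python3 -c "
from h import *
plan((26.5,0,153)); lever('k1.png')"
```

```text
clock 4.17 unit pos [ 31.6  -2.8 153.7] spin 0.002 F [1.4 0.8 0.4] Fu [1.5 0.6 0.4]
(26.5, 0, 153) [0.48  0.282 0.153] [0.034 0.019 0.004]
box [(array([0.45 , 0.286, 0.155]), array([ -2. ,   7.9, 155. ]), 0.53)]
knob px 206 conf 0.56 [  2.4   8.9 155.2] [-9. -8. 97.] [ 19.  17. 178.]
```

View pics/k1.png

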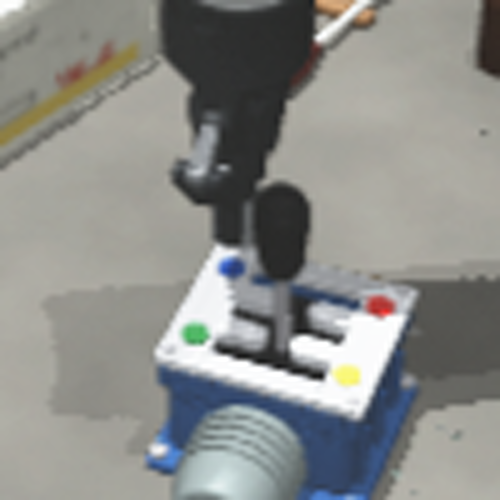

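The stem is nearly upright at (283,320), just short of the neutral channel, with the fingertips on the knob's far side. Another 4.5 mm should bring it in.

>>> carry_out:
  deltas:
    - [0.015, 0, 0, 0, -1]
    - [0.03, 0, 0, 0, -1]
    - [0.03, 0, 0, 0, -1]
    - [0.03, 0, 0, 0, -1]

```text
clock: 4.82
position: [0.4808, 0.2794, 0.1535]
ee_rot: [-0.065, 0.998, 0.0, -0.0]
ft_force: [1.8, 0.3, 0.7]
grip_width: 0.003
grasp_force: 0.6
```

```bash
cat >> h.py <<'E'
def dark():
    p=camera("scene"); D=p["depth"]>0; V=(world(p,np.ones((400,640),bool))-C)@U*1000; c=p["img"][D].max(1)
    for z in range(92,180,8):
        m=(abs(V[:,2]-z)<4)&(abs(V[:,0])<75)&(abs(V[:,1])<75)
        if m.any(): print(z,m.sum(),"x",np.percentile(V[m,0],[0,10,50,90,100]).round(1),"y",np.percentile(V[m,1],[0,50,100]).round(1))
E
python3 -c "
from h import *
plan((26.5,0,153)); dark()
plan((60,-3,153),(60,-65,153),(0,-65,153))"
```

```text
clock 4.83 unit pos [ 27.2  -2.9 153.5] spin 0.002 F [1.8 0.3 0.7] Fu [1.8 0.1 0.7]
(26.5, 0, 153) [0.48  0.282 0.153] [0.005 0.019 0.003]
92 65 x [-58.1 -49.5  -3.4  48.1  55.9] y [-46.3   4.   50.8]
100 9 x [-3.5 -3.2  1.4  5.4  6.5] y [-1.5  2.6  5.5]
108 10 x [-3.2 -2.7  0.9  5.   6.2] y [-0.4  2.2  4.2]
116 3 x [-3.5 -3.  -0.9  4.3  5.6] y [1.6 4.  4.2]
124 6 x [-7.3 -5.9 -1.3  4.9  6.2] y [ 7.4  8.2 10.2]
132 23 x [-11.   -9.4   0.2  18.5  30. ] y [-1.6  9.7 13.7]
140 31 x [-11.1  -9.    8.   31.7  34. ] y [ 1.6 10.1 16.6]
148 38 x [-13.2  -9.5   8.   28.8  34.3] y [-0.1  9.3 18.1]
156 43 x [-13.  -10.3  10.5  31.3  34.1] y [ 1.6 10.7 18.4]
164 42 x [-12.8 -10.   -0.1  19.5  33.5] y [-6.9 12.  18. ]
172 60 x [-13.5  -8.1   3.   15.3  19.2] y [-17.   6.  21.]
clock 4.88 unit pos [ 27.2  -2.9 153.5] spin 0.002 F [0.6 0.5 1. ] Fu [0.7 0.4 1. ]
(60, -3, 153) [0.513 0.284 0.153] [-0.219 -0.001  0.004]
(60, -65, 153) [0.521 0.222 0.153] [-0.218 -0.414  0.004]
(0, -65, 153) [0.462 0.214 0.153] [ 0.182 -0.414  0.004]
```

>>> carry_out:
  deltas:
    - [-0.11, 0, 0, 0, -1]
    - [-0.22, 0, 0, 0, -1]
    - [-0.22, -0.2, 0, 0, -1]
    - [-0.22, -0.41, 0, 0, -1]
    - [0, -0.41, 0, 0, -1]
    - [0.175, -0.41, 0, 0, -1]
    - [0.175, -0.41, 0, 0, -1]
    - [0.175, -0.35, 0, 0, -1]
    - [0.175, -0.28, 0, 0, -1]
    - [0.175, -0.22, 0, 0, -1]
    - [0.175, -0.17, 0, 0, -1]
    - [0.175, -0.12, 0, 0, -1]
    - [0.175, -0.07, 0, 0, -1]
    - [0.175, -0.02, 0, 0, -1]
    - [0.175, 0.02, 0, 0, -1]
    - [0.175, 0.02, 0, 0, -1]

```text
clock: 6.88
position: [0.4542, 0.2796, 0.1535]
ee_rot: [-0.066, 0.998, 0.0, -0.0]
ft_force: [0.3, 0.5, -0.7]
grip_width: -0.003
grasp_force: 0.1
```

```bash
python3 -c "
from h import *
plan((1,17,153)); dark(); lever('k2.png')"
```

```text
clock 6.88 unit pos [  0.8   0.7 153.5] spin 0.003 F [ 0.3  0.5 -0.7] Fu [ 0.3  0.4 -0.7]
(1, 17, 153) [0.452 0.296 0.153] [-0.001  0.109  0.003]
92 54 x [-56.  -50.  -14.6  47.7  55.9] y [-42.6  21.2  49.9]
100 4 x [-1.9 -1.9 -0.9  2.1  2.9] y [22.  23.1 24.9]
108 4 x [-1.6 -1.6 -0.6  1.8  2.4] y [21.7 22.9 26.1]
116 2 x [-2.6 -2.3 -1.2 -0.   0.2] y [33.  33.2 33.4]
124 9 x [-9.8 -8.  -2.9  5.9  7. ] y [30.8 34.6 38.4]
132 17 x [-11.1 -10.8  -4.1   7.    9.8] y [ 8.1 37.8 39.9]
140 25 x [-11.7 -10.5  -6.7   4.3   9.2] y [-2.2 38.8 44. ]
148 21 x [-11.9 -10.4  -5.5  11.5  16.4] y [-0.9 41.1 46.3]
156 37 x [-13.3 -11.5  -6.    8.6  17.2] y [ 0.6 41.4 48.2]
164 43 x [-12.6 -10.6  -4.6  11.6  14.8] y [ 0.1 40.6 47.4]
172 52 x [-12.2  -9.3  -0.6   8.7  12.1] y [-7.1 35.4 47.3]
box [(array([0.447, 0.318, 0.156]), array([ -1.1,  39.4, 156.2]), 0.55)]
knob px 164 conf 0.74 [ -2.2  39.2 158.5] [-13.  21.  96.] [ 13.  49. 175.]
```

View pics/k2.png

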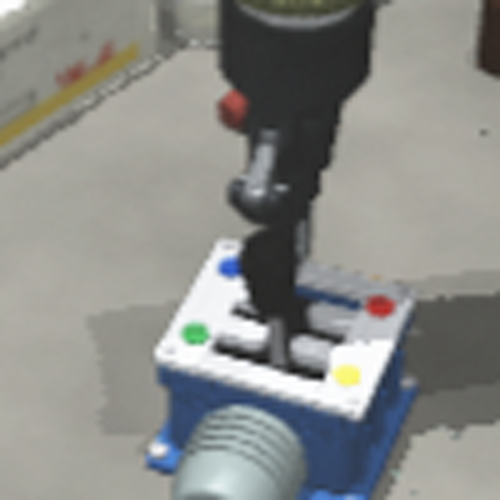

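The lever now leans toward +y, with the knob at (270,270) and the stem at (280,340) in the channel. The side tilt is about 0.2, so roughly 17–20 mm more is needed.

>>> carry_out:
  deltas:
    - [0, 0.04, 0, 0, -1]
    - [0, 0.08, 0, 0, -1]
    - [0, 0.11, 0, 0, -1]
    - [0, 0.11, 0, 0, -1]

```text
clock: 7.58
position: [0.4521, 0.296, 0.1535]
ee_rot: [-0.066, 0.998, 0.0, -0.0]
ft_force: [0.2, -0.2, -0.1]
grip_width: 0.002
grasp_force: 0.2
```

```bash
python3 -c "
from h import *
plan((1,17,153)); dark()"
```

```text
clock 7.58 unit pos [  0.9  17.2 153.5] spin 0.003 F [ 0.2 -0.2 -0.1] Fu [ 0.2 -0.3 -0.1]
(1, 17, 153) [0.452 0.296 0.153] [-0.001 -0.002  0.004]
92 54 x [-54.1 -48.8 -11.2  47.7  52.2] y [-45.9  22.3  51.6]
100 7 x [-2.8 -2.6 -0.6  3.4  5.3] y [31.9 34.  37.8]
108 1 x [-3.1 -3.1 -3.1 -3.1 -3.1] y [33.9 33.9 33.9]
116 1 x [-4.6 -4.6 -4.6 -4.6 -4.6] y [46.7 46.7 46.7]
124 13 x [-11.4  -9.7  -1.8   6.7  10. ] y [43.3 51.9 54.6]
132 15 x [-11.5 -10.4  -7.3   4.6   9.1] y [18.  50.9 57.9]
140 20 x [-12.6  -9.7  -6.1   4.7  11.3] y [15.7 55.7 61. ]
148 27 x [-12.9 -10.5  -6.3   7.8  12.7] y [12.1 55.9 64.7]
156 49 x [-13.3 -11.8  -4.5  10.5  14.9] y [13.9 54.4 65. ]
164 72 x [-11.1  -8.7  -0.6   9.7  15. ] y [17.1 54.2 66.5]
172 11 x [-11.6 -10.3  -3.1   6.3  10.9] y [ 8.8 45.6 54. ]
```

>>> carry_out:
  deltas:
    - [0, 0.01, 0, 0, -1]
    - [0, 0.02, 0, 0, -1]
    - [0, 0.02, 0, 0, -1]

```text
clock: 8.0
position: [0.4519, 0.2984, 0.1535]
ee_rot: [-0.065, 0.998, 0.0, -0.0]
ft_force: [0.8, -1.6, -1.0]
grip_width: 0.002
grasp_force: 0.5
```

>>> carry_out:
  deltas:
    - [0, 0.01, 0, 0, -1]
    - [0, 0.015, 0, 0, -1]
    - [0, 0.015, 0, 0, -1]

```text
clock: 8.38
position: [0.4516, 0.3007, 0.1536]
ee_rot: [-0.065, 0.998, 0.0, 0.0]
ft_force: [1.0, -1.9, -0.8]
grip_width: -0.002
grasp_force: 0.5
```

```bash
python3 -c "
from h import *
plan((1,17,153)); dark()"
```

```text
clock 8.38 unit pos [  1.   22.  153.6] spin 0.002 F [ 1.  -1.9 -0.8] Fu [ 0.8 -2.  -0.8]
(1, 17, 153) [0.452 0.296 0.153] [-0.    -0.033  0.004]
92 64 x [-55.  -50.9  -2.8  46.2  54. ] y [-45.6  10.5  49.9]
100 5 x [-1.6 -1.6  0.9  2.2  2.9] y [36.8 37.1 40.1]
116 4 x [-5.8 -3.7  2.3  5.8  6.8] y [49.9 53.1 54.8]
124 9 x [-9.8 -9.7 -4.6  4.3  9.5] y [46.1 54.5 57.1]
132 12 x [-11.2  -9.8  -6.8   0.4   4.5] y [20.  57.5 63.4]
140 26 x [-13.  -10.7  -6.1   5.6   9. ] y [21.4 58.  66.5]
148 31 x [-13.1 -10.7  -5.3   8.   15.4] y [13.3 62.3 70. ]
156 55 x [-13.1 -10.6  -4.4  11.5  16.1] y [15.1 60.  70.3]
164 67 x [-10.5  -8.4  -0.    8.2  13.1] y [17.3 55.7 68.7]
172 3 x [-10.   -9.9  -9.7  -8.8  -8.6] y [15.3 18.9 35.3]
```

>>> carry_out:
  deltas:
    - [0, 0.01, 0, 0, -1]
    - [0, 0.015, 0, 0, -1]
    - [0, 0.015, 0, 0, -1]

```text
clock: 8.8
position: [0.4513, 0.3027, 0.1535]
ee_rot: [-0.065, 0.998, -0.0, -0.0]
ft_force: [0.3, -2.6, -1.5]
grip_width: 0.001
grasp_force: 1.0
```

>>> carry_out:
  deltas:
    - [0, 0.01, 0, 0, -1]
    - [0, 0.015, 0, 0, -1]
    - [0, 0.015, 0, 0, -1]

```text
clock: 9.18
position: [0.451, 0.3046, 0.1533]
ee_rot: [-0.065, 0.998, -0.0, -0.0]
ft_force: [1.3, -5.4, -2.0]
grip_width: 0.002
grasp_force: 2.1
```

```bash
python3 -c "
from h import *
plan((1,17,153)); dark(); lever('k3.png')"
```

```text
clock 9.18 unit pos [  0.9  25.9 153.3] spin 0.001 F [ 1.3 -5.4 -2. ] Fu [ 0.6 -5.5 -2. ]
(1, 17, 153) [0.452 0.296 0.153] [-0.001 -0.059  0.002]
92 69 x [-57.5 -52.5   0.9  50.7  55.8] y [-44.5  18.1  52.5]
100 3 x [-2.  -1.6 -0.3  2.4  3. ] y [38.  39.6 41.1]
108 1 x [4.8 4.8 4.8 4.8 4.8] y [50.7 50.7 50.7]
116 5 x [-8.1 -7.1 -4.6 -0.1  1.1] y [48.8 53.6 54.4]
124 10 x [-10.3 -10.   -2.5   4.8   8.5] y [47.8 59.3 61.1]
132 11 x [-10.8 -10.2  -6.2   3.2   5.3] y [32.9 59.4 65. ]
140 23 x [-13.  -10.9  -7.5   7.8  14.7] y [21.9 60.4 70.7]
148 31 x [-12.9 -10.3  -5.3   9.4  13.3] y [22.9 65.7 72.4]
156 66 x [-12.5 -10.6  -4.2  10.2  15.7] y [22.5 62.1 72.5]
164 54 x [-10.2  -8.3  -0.8   9.4  12.7] y [23.9 57.3 68. ]
172 7 x [-12.1 -12.1 -10.7   1.6   2.2] y [18.  33.8 56. ]
box [(array([0.442, 0.34 , 0.155]), array([ -3.4,  62.5, 155.3]), 0.59)]
knob px 160 conf 0.68 [ -1.7  62.5 154.4] [-13.  37.  97.] [ 16.  73. 169.]
```

View pics/k3.png

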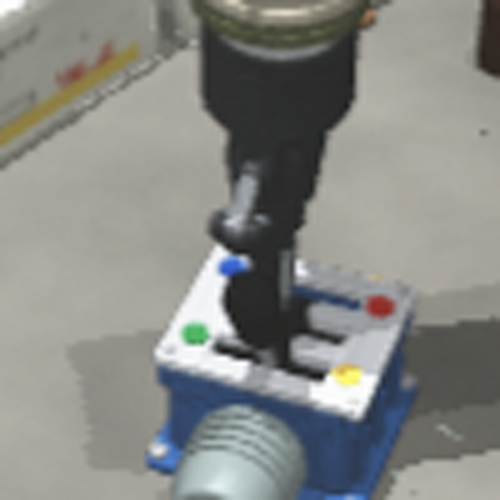

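The stop is reached: the reaction is 5.5 N and the stem stands at the outer slot (crop 270,350), in line with green. Next I back off, go round to the knob's -x side and push toward +x.

>>> carry_out:
  deltas:
    - [0, -0.06, 0, 0, -1]
    - [0, -0.12, 0, 0, -1]
    - [0.2, -0.12, 0, 0, -1]
    - [0.4, -0.12, 0, 0, -1]
    - [0.41, 0, 0, 0, -1]
    - [0.41, 0.147, 0, 0, -1]
    - [0.41, 0.147, 0, 0, -1]
    - [0.3, 0.147, 0, 0, -1]
    - [0.24, 0.147, 0, 0, -1]
    - [0.19, 0.147, 0, 0, -1]
    - [0.14, 0.147, 0, 0, -1]
    - [0.1, 0.147, 0, 0, -1]
    - [0.06, 0.147, 0, 0, -1]
    - [0.06, 0.147, 0, 0, -1]

```text
clock: 11.12
position: [0.4396, 0.3257, 0.1535]
ee_rot: [-0.065, 0.998, 0.0, 0.0]
ft_force: [-0.3, 0.0, -0.9]
grip_width: -0.0
grasp_force: 0.1
```

```bash
python3 -c "
from h import *
plan((17,48,153)); lever(); dark()"
```

```text
clock 11.12 unit pos [ -7.7  48.3 153.5] spin 0.001 F [-0.3  0.  -0.9] Fu [-0.3  0.  -0.9]
(17, 48, 153) [0.464 0.329 0.153] [-0.165 -0.002  0.004]
box [(array([0.457, 0.342, 0.151]), array([ 12. ,  61.9, 151. ]), 0.66)]
knob px 129 conf 0.47 [ 15.2  62.7 150.4] [ 5. 36. 96.] [ 36.  71. 166.]
92 43 x [-53.8 -47.5 -17.9  44.4  54.6] y [-43.5  27.3  50.8]
100 6 x [ 7.9  8.7  9.9 12.5 13.5] y [33.8 37.1 41.5]
108 1 x [10.6 10.6 10.6 10.6 10.6] y [42. 42. 42.]
116 6 x [ 4.5  5.6 10.7 17.9 23.3] y [44.3 52.6 54.4]
124 10 x [ 5.   5.5 12.  16.4 18.5] y [49.  56.9 59.2]
132 15 x [-17.3 -10.9   8.4  19.1  21.6] y [50.7 59.4 65.1]
140 29 x [-18.6 -15.9   3.6  17.8  23.8] y [48.7 59.8 68.9]
148 50 x [-19.2 -17.3   5.4  25.7  33.4] y [40.5 63.4 70. ]
156 61 x [-18.9 -16.5   8.6  28.8  33.9] y [43.5 62.8 72.9]
164 30 x [-18.9 -18.2  19.1  26.6  31.6] y [42.8 60.6 67.8]
172 5 x [-20.8 -20.2 -19.4 -18.9 -18.9] y [37.7 47.6 62.6]
```

The stem has entered the green slot, and the knob is moving toward +x. I keep pushing.

>>> carry_out:
  deltas:
    - [-0.04, 0, 0, 0, -1]
    - [-0.08, 0, 0, 0, -1]
    - [-0.12, 0, 0, 0, -1]
    - [-0.16, 0, 0, 0, -1]
    - [-0.16, 0, 0, 0, -1]

```text
clock: 11.95
position: [0.4636, 0.3289, 0.1535]
ee_rot: [-0.065, 0.998, 0.0, 0.0]
ft_force: [-0.8, -0.1, 0.4]
grip_width: 0.002
grasp_force: 0.2
```

>>> carry_out:
  deltas:
    - [-0.01, 0, 0, 0, -1]
    - [-0.02, 0, 0, 0, -1]
    - [-0.02, 0, 0, 0, -1]

```text
clock: 12.32
position: [0.466, 0.3293, 0.1536]
ee_rot: [-0.065, 0.998, 0.0, -0.0]
ft_force: [-1.2, -1.1, -0.7]
grip_width: 0.001
grasp_force: 0.6
```

```bash
python3 -c "
from h import *
plan((17,48,153)); dark()"
```

```text
clock 12.32 unit pos [ 18.9  48.4 153.6] spin 0.002 F [-1.2 -1.1 -0.7] Fu [-1.4 -0.9 -0.7]
(17, 48, 153) [0.464 0.329 0.153] [ 0.013 -0.003  0.004]
92 47 x [-57.6 -50.5 -35.4  33.1  54.3] y [-44.5  25.1  49.2]
100 5 x [26.7 27.  29.7 30.9 31.2] y [33.6 36.  41.3]
108 4 x [29.1 29.7 34.1 40.  41.1] y [37.2 48.5 52.4]
116 13 x [26.2 27.2 32.2 38.4 41.6] y [43.  52.7 55.9]
124 11 x [27.1 28.  31.8 43.1 48.6] y [47.7 52.3 58.8]
132 28 x [ 8.7 12.1 33.9 45.  52.1] y [48.6 57.1 65.4]
140 29 x [ 8.8 11.9 34.5 48.4 57. ] y [48.4 61.  66.1]
148 63 x [ 8.2 11.8 35.9 53.8 61.5] y [44.8 61.5 69.6]
156 59 x [ 8.5  9.9 40.8 55.3 59.1] y [39.1 59.2 67.4]
164 8 x [ 8.7  8.9 10.8 23.1 44.1] y [41.4 54.8 63.7]
172 6 x [7.  7.2 8.  8.6 8.6] y [43.  50.4 74.1]
```

>>> carry_out:
  deltas:
    - [-0.01, 0, 0, 0, -1]
    - [-0.02, 0, 0, 0, -1]
    - [-0.02, 0, 0, 0, -1]

```text
clock: 12.75
position: [0.4686, 0.3296, 0.1532]
ee_rot: [-0.065, 0.998, -0.0, -0.001]
ft_force: [-3.5, -1.2, -1.1]
grip_width: 0.002
grasp_force: 1.9
```

>>> carry_out:
  deltas:
    - [-0.008, 0, 0, 0, -1]
    - [-0.015, 0, 0, 0, -1]
    - [-0.015, 0, 0, 0, -1]

```text
clock: 13.12
position: [0.4703, 0.3297, 0.1529]
ee_rot: [-0.066, 0.998, -0.0, -0.001]
ft_force: [-6.7, -2.3, -2.4]
grip_width: -0.004
grasp_force: 2.9
```

>>> carry_out:
  deltas:
    - [-0.01, 0, 0, 0, -1]
    - [-0.02, 0, 0, 0, -1]
    - [-0.02, 0, 0, 0, -1]

```text
clock: 13.5
position: [0.4725, 0.3299, 0.1525]
ee_rot: [-0.066, 0.998, -0.001, -0.002]
ft_force: [-9.4, -3.5, -2.5]
grip_width: 0.0
grasp_force: 4.1
```

>>> carry_out:
  deltas:
    - [0.05, 0, 0, 0, -1]
    - [0.2, 0, 0, 0, -1]
    - [0.4, 0, 0, 0, -1]
    - [0.4, 0, -0.3, 0, -1]
    - [0.4, 0, -0.6, 0, -1]
    - [0.4, 0, -0.6, 0, -1]
    - [0.4, 0, -0.6, 0, -1]

```text
clock: 14.38
position: [0.415, 0.3226, 0.2435]
ee_rot: [-0.065, 0.998, 0.0, 0.001]
ft_force: [-0.0, 0.6, -0.6]
grip_width: -0.003
grasp_force: 0.0
```

```bash
python3 -c "
from h import *
plan(); dark(); lever('k4.png')"
```

```text
clock 14.38 unit pos [-32.5  48.4 243.5] spin 0.001 F [-0.   0.6 -0.6] Fu [ 0.1  0.6 -0.6]
92 47 x [-53.4 -46.5  12.8  45.4  52.3] y [-45.1  11.1  52.3]
100 6 x [26.7 27.5 29.5 30.8 31. ] y [34.5 38.3 40.6]
108 5 x [31.1 31.8 34.9 39.3 40.2] y [46.7 50.6 52.2]
116 16 x [27.3 27.6 31.8 43.1 46.6] y [41.3 51.4 57. ]
124 16 x [27.4 28.2 31.1 39.1 49.1] y [34.9 49.5 59.1]
132 20 x [29.1 30.1 34.5 44.3 49.9] y [43.8 57.6 66. ]
140 31 x [31.2 31.6 39.4 54.4 62.6] y [39.4 61.  68.2]
148 34 x [33.  34.8 42.3 57.7 62.7] y [42.9 63.  69.5]
156 59 x [35.1 38.4 47.  57.  60.7] y [43.2 55.9 68.3]
164 4 x [43.5 44.5 47.6 52.3 54. ] y [50.2 51.5 55.7]
box [(array([0.483, 0.346, 0.146]), array([ 38.2,  62.7, 146. ]), 0.49)]
knob px 189 conf 0.74 [ 40.3  56.6 145.5] [26. 32. 96.] [ 63.  69. 162.]
```

View pics/k4.png

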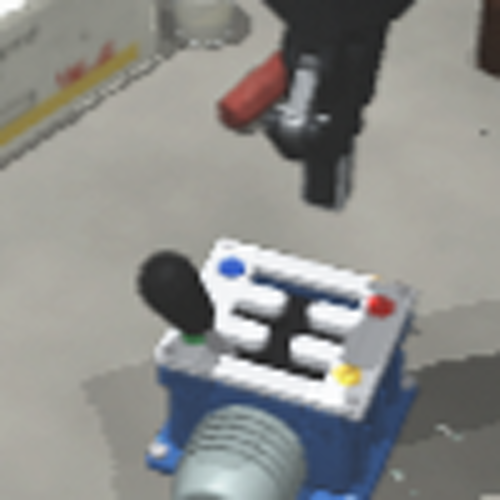

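The lever stands at the green slot's end (stem at 205,340 over the green disc), against its stop, and the gripper is clear.

```bash
python3 -c "
from h import *
print(ticket.hand_in())"
```

```text
the job is handed in; nothing more can be done
None
```

The lever was pushed fully home in the green slot, against its stop at about 10 N, the gripper was clear of it, and the job was handed in at about 14.5 s on the robot's clock.

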